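# Dial open the sample lockbox on the tasting bench

### The job

Unlock the sample lockbox and slide its cover fully open. Wind the dial by its crank knob, seen from above: anticlockwise past the single stud once and on until the knob comes to that stud the second time; then clockwise past the stud pair once and on until it comes to the pair the second time; then slowly anticlockwise, without coming round to the pair again, until somewhere along the raised arc the lock drops in and you feel the dial come up against its stop. Be gentle: never force the dial against that stop or drag hard at the cover while it is locked, and leave the plate, cup and pen where they lie.

Things in the scene. Friction and masses are not known exactly. Their poses are not given: they have to be found in the camera images.
- lockbox: Grey painted steel box fixed to the bench, 170 (x) x 280 (y) x 90 high; origin at the centre of its underside, z up. The dial is on its +y half, the sliding cover on its -y half. Two thin rails along x = +-88 (3 mm each way) run on to y = -225 at heights 84 to 98.
- dial: Black knurled disc, 104 diameter, upper face 104 above the bench, turning about the vertical through x = 0, y = 60 of the lockbox; origin on that axis, 94 above the bench. Its x axis (white line) points from the axis to the crank knob: turn it until that points at a mark. Turns endlessly both ways with 0.05 to 0.1 N m of friction; a slight bump once a turn, near the arc, is normal.
- crank (a point): Point on the axis of the crank knob, an upright steel cylinder, 18 diameter, 40 tall, spinning freely on the dial 38 from the dial's axis. Foot 106, top 146 above the bench; this point at 132, where to pinch it. As it spins freely, a gripper can hold it and go round in a circle without turning. Besides it only a 6 mm hub cap and the 5 mm marks stand up within 100 of the dial's axis.
- dial_axis (a point): Point on the dial's axis, level with its upper face (104 above the bench). Hidden wheels behind the dial have about one turn of lost motion each: whoever passes a mark too often or too seldom starts again from the first step. Stop within 0.12 rad of the single stud and of the stud pair.
- single_stud (a point): First mark: one small plain metal stud, 12 in diameter and 5 high, on the box top beside the dial, 68 from the dial's axis, at an angle of 2.0 rad anticlockwise from the lockbox x axis as seen from the dial's axis. Point on its top.
- stud_pair (a point): Second mark: midway between two such studs 18 apart (centre to centre), 68 from the dial's axis, at an angle of -0.2 rad from the lockbox x axis.
- arc_middle (a point): Third mark: middle of a raised arc, 102 long, 7 wide, 5 high, 68 from the dial's axis, at 3.8 rad from the lockbox x axis; it spans 0.75 rad to either side. Where along it the lock drops in differs from lock to lock and cannot be seen. From there the dial has up to 0.15 rad of play, then meets a springy stop: its torque rises by 4 N m per rad, 10 N at the knob for each 0.1 rad.
- cover: Aluminium sliding cover, 166 (x) x 118 (y) x 6, origin at the centre of its underside: y = -81 of the lockbox when shut. Once unlocked (it stays so when the dial is let go) it slides 80 towards -y of the lockbox to its end stop, with about 1.5 N of friction. While locked it can move 3.5 before a catch meets the hidden bolt.
- cover_fin (a point): Middle of the upright black fin on the cover, 60 along x, 14 thick along y and 38 tall (96 to 134 above the bench): this point is at 116 above the bench, 29 to the -y side of the cover's origin. Pinch it across its thickness or push it.
- plate: White plate, 190 wide and 16 high, bystander. Origin at the centre of its underside.
- sample_cup: Clear cup, 72 wide and 45 high, bystander. Origin at the centre of its underside.
- pen: Blue pen, 140 long and 9 thick, bystander. Origin at the centre of its underside.
- lock_case: Thin aluminium bezel, 112 diameter and 3 thick, on the box top round the dial, with the hidden lock works under it; origin on the dial's axis at the box top (90 above the bench). It does not move. The bolt inside it bears the dial's push at the stop (0.86 of the push at the knob) and the cover's pull while locked; neither may pass 15 N.

How it is judged:
At the end, for the whole second after the job is handed in: the cover is at rest, open to within 10 mm of its 80 mm travel (y of cover in the frame of lockbox below -0.151 m and linear speed of cover below 0.01 m/s); the robot touches nothing.
It fails at once if the dial is forced against its stop with over 15 N (contact force between lock_case and dial above 15 N).
It fails at once if the locked cover is dragged against the bolt with over 15 N (contact force between lock_case and cover above 15 N).
It fails at once if the plate, cup or pen is disturbed by over 20 mm (distance of any of plate, sample_cup, pen from where it was at the start of the episode above 0.02 m).
It also fails if it takes over 67 s, if anything falls off the work surface, if the arm or the gripper's body presses on something with over 40 N, if the wrist force passes 120 N, or if a joint passes its speed limit or range.

### The arm

A 7-joint arm with a two-finger parallel gripper is mounted at the origin on the work surface. World frame = base frame: x ahead of the robot, y to its left, z up, the work surface at z = 0. Lengths are in m, angles in rad, forces in N, time in s.
With the tool pointing down it reaches from about 0.425 to 0.925 m from the base axis. Payload 6.8 kg.
Tool frame: the origin (TCP) lies at the very end of the fingers, on their centre line; the grasp point (between the pads) lies 19 mm behind it; y points along the fingers, z is the direction in which the jaws open and shut, and the axes are right-handed (so a half turn about y gives the same grasp; the last joint's range is limited). The gripper opens to 85 mm and grips with 20 to 120 N. Pads are 22 mm wide; open, the fingers measure 114 mm over their backs; the gripper's body (76 mm by 85 mm) begins 54 mm behind the grasp point. The pads swing forward as they close: fully open they stand 13 mm farther back than shut.
Start: joints at [-1.377, 0.477, 0.022, 1.555, -0.011, 1.109, -0.083], TCP at [0.201, 0.645, 0.231] pointing down, gripper open.
Joint ranges: [-2.96, 2.96], [-0.34, 2.1], [-1.41, 1.46], [0.24, 2.44], [-1.37, 4.51], [0.17, 1.92], [-2.96, 2.96]. Speed limits (rad/s): [2.39, 2.39, 3.14, 3.14, 3.14, 3.14, 3.14].

### API

Orientations are given as a rotation vector (axis times angle).
In Python, from bench import r gives the robot as it stands.
- The arm moves only by the tool drive_tool, never from a script. Its argument "series" is a list of rows, each a list of 7 numbers: the shift along the tool's x, y, z in mm, then the turn, a rotation vector about the tool's x, y, z in degrees, then the finger opening in mm, from 0 to 85.4. In form: [[tx, ty, tz, wx, wy, wz, grip], ...]. A call has 1 to 5 rows; each row is the pose to reach, as a shift and turn from the pose measured when the call began, along the tool's axes at that moment; what a row does not reach only later rows make up. A row lasts 1/10 s, in which the tool goes at most 50 mm and 8.59 degrees, less where a joint would pass 70% of its speed; a pose out of reach is approached as far as the arm can. A call with a gripper value outside its range is refused whole. The fingers move at their own pace and stop on an object; "squeeze" is the grip in N (left out, the last holds). Time passes only in rows, so rows that repeat a pose let the fingers close. It gives the time, the measured TCP pose, the force and the opening at its end, in the units of the state.
- r.get_obs(): the state, without advancing time (a new reading comes with each control period).
- r.grab_frame(name): name is "scene" or "top"; returns a dict with "frame" (400x640x3 uint8, blue, green, red), "intrinsics" (3x3 intrinsics, pixels), "rvec" (rotation vector, rad) and "tvec" (3), from world to camera coordinates, as OpenCV has them. Camera axes: x right, y down, z forward; pixel columns grow to the right and rows downward; lengths in m; the calibration is good to about 2 mm. A picture is of the moment at which its call begins. There is no depth.
- r.hand_in(): hands the job in, once; it reports no verdict.
The state is a dict: "clock": time; "joints": joint angles; "qvel": joint speeds; "tau": joint torques, N m; "tcp_pos": TCP position; "orientation": TCP orientation; "contact_force": force on the tool from outside, world axes, zero at the start; "moment": the same for the moment, N m; "grip_width": finger opening in m.
Only numpy, scipy, OpenCV 4.12 (cv2) and the standard library are available. Lean on these libraries where they do the work, as an engineer would, in place of code of your own. Each camera call takes 0.05 s, during which the arm holds its last target.

## Working session

There is one attempt and no reset: what is moved stays moved. The work goes in short steps, Python scripts to look and compute and a tool call to move; the robot and the scene stay as the last step left them, time stands still between calls to the robot, and variables do not carry over. Pictures are saved under pics/ and viewed, and the job is handed in when it is done.

Besides the shell and the picture viewer there is one more tool, called by a JSON object that holds its "name" and its "arguments", one argument or row to a line. drive_tool: Moves the arm, as the interface text tells. Its arguments: {"type":"object","properties":{"series":{"type":"array","items":{"type":"array","items":{"type":"number"}}},"squeeze":{"type":"number"}},"required":["series"]}

```bash
mkdir -p pics; ls; cat > h.py <<'E'
import numpy as np,cv2,json
from bench import r
def snap(n,f):
    d=r.grab_frame(n); cv2.imwrite('pics/'+f,d['frame']); return d
def ray(d,u,v,z):
    K=np.array(d['intrinsics']);R=cv2.Rodrigues(np.array(d['rvec'],float))[0];t=np.array(d['tvec'],float).ravel()
    c=-R.T@t; w=R.T@np.linalg.inv(K)@np.array([u,v,1.]); return c+w*(z-c[2])/w[2]
def proj(d,p):
    return cv2.projectPoints(np.array(p,float).reshape(-1,3),np.array(d['rvec'],float),np.array(d['tvec'],float),np.array(d['intrinsics'],float),None)[0].reshape(-1,2)
E
python3 - <<'E'
from h import *
o=r.get_obs()
for k,v in o.items(): print(k,np.round(v,4))
print(np.round(cv2.Rodrigues(np.array(o['orientation']))[0],3))
import pickle
for n in('scene','top'):
    d=snap(n,n+'0.png'); pickle.dump(d,open(n+'0.pkl','wb')); print(d['tvec'],d['rvec'],d['intrinsics'])
E
```

```text
pics
clock 0.0
joints [-1.3771  0.4778  0.0224  1.5565 -0.0115  1.1093 -0.0831]
qvel [-0.0019  0.001   0.0002 -0.0015  0.0001  0.0005 -0.0002]
tau [-1.00000e-03 -5.96449e+01  1.60750e+00 -2.81188e+01  1.25000e-02
  9.40000e-03  0.00000e+00]
tcp_pos [0.2005 0.6439 0.2303]
orientation [-1.5597  0.237  -0.2368]
contact_force [-0.0452  0.3627 -0.3537]
moment [-0.0658 -0.0023  0.0095]
grip_width 0.0856
[[ 0.955 -0.     0.297]
 [-0.297 -0.002  0.955]
 [ 0.    -1.    -0.002]]
[ 0.17623401 -0.44712968  1.74816939] [ 1.58149812  2.20725571 -0.65161936] [[506.00211927   0.         316.82847079]
 [  0.         506.00211927 194.71849384]
 [  0.           0.           1.        ]]
[-0.00831721  0.62322494  1.42929859] [ 2.14271731 -2.09747257  0.20543555] [[427.27960834   0.         322.21273117]
 [  0.         427.27960834 205.79407574]
 [  0.           0.           1.        ]]
```

View pics/scene0.png

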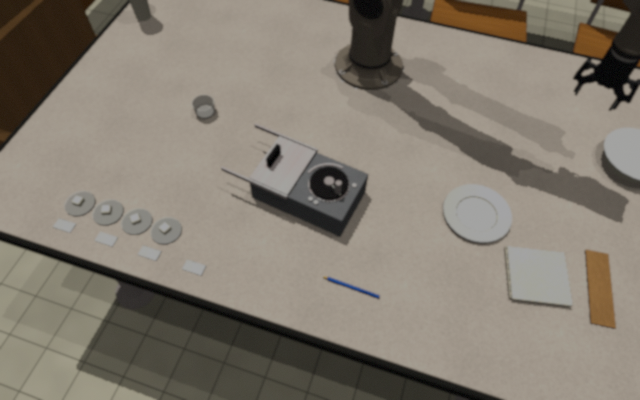

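View pics/top0.png

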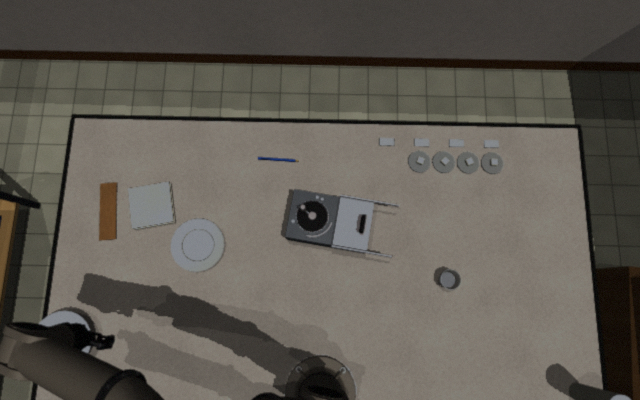

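```bash
python3 - <<'E'
from h import *
a=cv2.imread('pics/top0.png')[175:275,270:410]; cv2.imwrite('pics/tz.png',cv2.convertScaleAbs(cv2.resize(a,None,fx=5.5,fy=5.5,interpolation=2),alpha=1.4))
a=cv2.imread('pics/scene0.png')[115:240,215:375]; cv2.imwrite('pics/sz.png',cv2.convertScaleAbs(cv2.resize(a,None,fx=4.8,fy=4.8,interpolation=2),alpha=1.4))
E
```

```text
(no output)
```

View pics/tz.png

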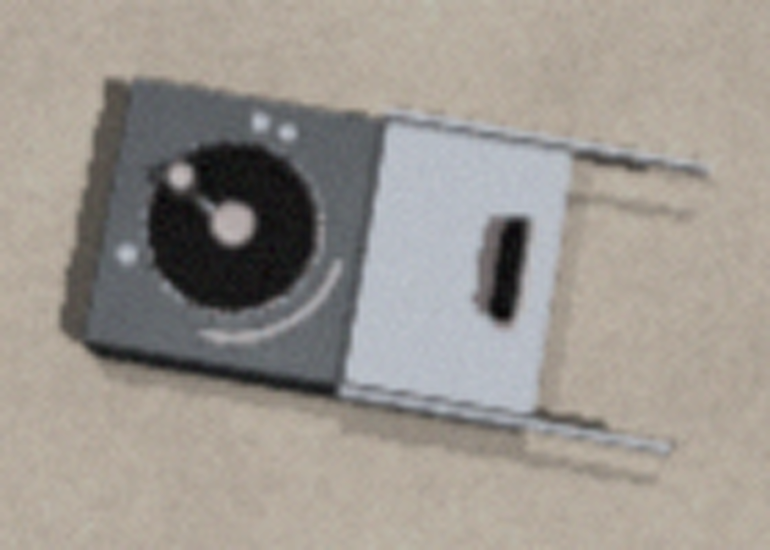

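View pics/sz.png

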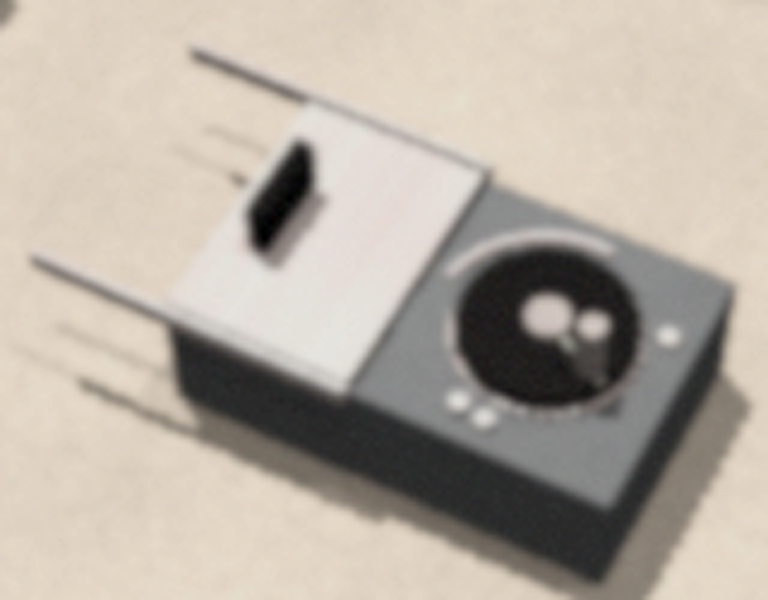

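```bash
python3 - <<'E'
from h import *
import pickle
T=pickle.load(open('top0.pkl','rb'));S=pickle.load(open('scene0.pkl','rb'))
def cen(d,u,v,w,h=None,z=.1):
    g=d['frame'].astype(float).min(2); u0,v0=int(round(u)),int(round(v)); p=g[v0-w:v0+w+1,u0-w:u0+w+1]
    q=np.clip(p-(np.min(p)+np.max(p))/2,0,None); y,x=np.mgrid[-w:w+1,-w:w+1]
    return (u0+(q*x).sum()/q.sum(),v0+(q*y).sum()/q.sum())
for d,pts in((T,{'hub':(234,225,.110,4),'knob':(180,177,.146,3),'s1':(127,253,.095,2),'p1':(260,123,.095,2),'p2':(288,132,.095,2)}),(S,{'hub':(547,315,.110,5),'knob':(594,325,.146,3),'s1':(668,336,.095,3),'p1':(457,400,.095,2),'p2':(485,417,.095,2)})):
    for n,(u,v,z,w) in pts.items():
        uu,vv=(270+u/5.5,175+v/5.5) if d is T else (215+u/4.8,115+v/4.8)
        c=cen(d,uu,vv,w); print(n,np.round(c,1),np.round([uu,vv],1),np.round(ray(d,*c,z)*1000,1),np.round(ray(d,uu-.4,vv-.4,z)*1000,1))
    # dark disc
    m=(d['frame'].max(2)<45).astype(np.uint8)
    n,l,st,ce=cv2.connectedComponentsWithStats(m)
    for i in range(1,n):
        if 30<st[i,4]<3000 and 215<ce[i][0]<400 and 115<ce[i][1]<260:print(st[i],ce[i],ray(d,*ce[i],.104))
E
```

```text
hub [311.8 215.2] [312.5 215.9] [580.7  39.1 110. ] [579.6  37.9 110. ]
knob [302.3 206.5] [302.7 207.2] [602.8  70.  146. ] [601.8  70.  146. ]
s1 [292.7 220.8] [293.1 221. ] [562.7 103.7  95. ] [563.4 103.6  95. ]
p1 [316.8 196.8] [317.3 197.4] [647.5  24.2  95. ] [646.8  23.8  95. ]
p2 [321.8 198.6] [322.4 199. ] [641.3   7.   95. ] [641.5   6.3  95. ]
[297 201  30  31 634] [311.92586751 216.09621451] [0.57865427 0.03877581 0.104     ]
[359 215   6  18  71] [361.77464789 223.66197183] [ 0.55651525 -0.12910143  0.104     ]
[286 237  45  10  98] [308.24489796 241.86734694] [0.49146856 0.04878154 0.104     ]
hub [328.9 180.4] [329.  180.6] [581.7  41.  110. ] [581.4  40.  110. ]
knob [338.1 182.4] [338.8 182.7] [604.4  71.9 146. ] [603.9  72.3 146. ]
s1 [353.8 184.4] [354.2 185. ] [562.1 105.4  95. ] [562.7 105.5  95. ]
p1 [310.1 198. ] [310.2 198.3] [641.4   8.7  95. ] [641.4   8.1  95. ]
p2 [315.4 201.4] [316.  201.9] [646.9  25.5  95. ] [646.9  26.1  95. ]
[268 146  12  21 126] [273.17460317 156.07936508] [ 0.54979923 -0.13006338  0.104     ]
[311 167  37  33 727] [327.44154058 182.80467675] [0.58625637 0.03868948 0.104     ]
[ 252  184  113   52 1412] [305.75354108 209.95325779] [0.68522797 0.01207663 0.104     ]
```

{"name": "drive_tool", "arguments": {
  "series": [
    [40, 0, -31, 0, 0, 0, 85],
    [80, 0, -61, 0, 0, 0, 85],
    [120, 0, -92, 0, -3, 0, 85],
    [160, 0, -122, 0, -6, 0, 85],
    [200, 0, -153, 0, -8.5, 0, 85]
  ],
  "squeeze": 40
}}

```text
clock: 0.6
tcp_pos: [0.3455, 0.4382, 0.2304]
orientation: [-1.57, 0.119, -0.119]
contact_force: [1.2, 1.3, 0.0]
grip_width: 0.0855
```

```bash
cat >> h.py <<'E'
C=np.array([.5812,.0400]);YAW=-.153
def st(tgt=None):
    o=r.get_obs(); R=cv2.Rodrigues(np.array(o['orientation']))[0]; p=np.array(o['tcp_pos'])
    d=p[:2]-C; F=R.T@np.array(o['contact_force'])
    print('t',round(o['clock'],2),'tcp',np.round(p*1e3,1),'jawyaw',round(np.arctan2(R[1,0],R[0,0]),3),'tilt',np.round(R[:,1],3),'rad',round(np.hypot(*d)*1e3,1),'phi',round(np.arctan2(d[1],d[0])-YAW,3),'Ftool',np.round(F,1),'w',round(o['grip_width']*1e3,1))
    if tgt is not None: print('shift to',tgt,np.round(R.T@(np.array(tgt)-p)*1e3,1))
    return o,R
E
python3 -c "
from h import *
st([.6034,.0709,.22])"
```

```text
t 0.6 tcp [345.5 438.2 230.4] jawyaw -0.151 tilt [-0.001 -0.002 -1.   ] rad 462.7 phi 2.258 Ftool [ 1.  -0.   1.5] w 85.5
shift to [0.6034, 0.0709, 0.22] [ 310.3   11.  -324.2]
```

{"name": "drive_tool", "arguments": {
  "series": [
    [34, 0, -35, 0, 0, 0, 85],
    [68, 0, -70, 0, 0, 0, 85],
    [102, 0, -105, 0, 0, 0, 85],
    [136, 0, -140, 0, 0, 0, 85],
    [170, 5, -175, 0, 0, 0, 85]
  ]
}}

```text
clock: 1.1
tcp_pos: [0.4883, 0.2379, 0.2262]
orientation: [-1.569, 0.118, -0.119]
contact_force: [0.8, 0.4, 0.7]
grip_width: 0.0847
```

```bash
python3 -c "
from h import *
st([.6034,.0709,.22])"
```

```text
t 1.1 tcp [488.3 237.9 226.2] jawyaw -0.151 tilt [ 0.    -0.001 -1.   ] rad 218.7 phi 2.163 Ftool [ 0.7 -0.7  0.5] w 84.7
shift to [0.6034, 0.0709, 0.22] [ 139.     6.4 -147.8]
```

{"name": "drive_tool", "arguments": {
  "series": [
    [35, 0, -37, 0, 0, 0, 85],
    [70, 2, -74, 0, 0, 0, 70],
    [105, 4, -111, 0, 0, 0, 60],
    [139, 6, -148, 0, 0, 0, 50],
    [139, 6, -148, 0, 0, 0, 50]
  ]
}}

```text
clock: 1.6
tcp_pos: [0.6057, 0.0624, 0.2201]
orientation: [-1.573, 0.125, -0.128]
contact_force: [-0.3, -0.2, -1.0]
grip_width: 0.0502
```

```bash
python3 -c "
from h import *
st([.6034,.0709,.115])
for n in('top','scene'):
  d=snap(n,n+'1.png'); print(proj(d,[.6034,.0709,.146]))
"
```

```text
t 1.6 tcp [605.7  62.4 220.1] jawyaw -0.161 tilt [ 0.001 -0.006 -1.   ] rad 33.2 phi 0.894 Ftool [-0.2  1.  -0.2] w 50.2
shift to [0.6034, 0.0709, 0.115] [ -3.9 105.    8.5]
[[302.05804011 206.30136353]]
[[337.86760308 182.00898452]]
```

{"name": "drive_tool", "arguments": {
  "series": [
    [-4, 10, 8, 0, 0, 0, 50],
    [-4, 25, 8, 0, 0, 0, 50],
    [-4, 40, 8, 0, 0, 0, 50],
    [-4, 50, 8, 0, 0, 0, 50],
    [-4, 50, 8, 0, 0, 0, 50]
  ]
}}

```text
clock: 2.2
tcp_pos: [0.5992, 0.0771, 0.1674]
orientation: [-1.571, 0.125, -0.118]
contact_force: [0.2, 0.1, 0.4]
grip_width: 0.05
```

```bash
python3 -c "
from h import *
st([.6034,.0709,.115])
"
```

```text
t 2.2 tcp [599.2  77.1 167.4] jawyaw -0.154 tilt [-0.005 -0.003 -1.   ] rad 41.3 phi 1.272 Ftool [ 0.2 -0.4  0.1] w 50.0
shift to [0.6034, 0.0709, 0.115] [ 5.3 52.4 -5.3]
```

{"name": "drive_tool", "arguments": {
  "series": [
    [3, 2, -3, 0, 0, 0, 50],
    [5, 2, -5, 0, 0, 0, 50],
    [5, 2, -5, 0, 0, 0, 50],
    [5, 2, -5, 0, 0, 0, 50],
    [5, 2, -5, 0, 0, 0, 50]
  ]
}}

```text
clock: 2.7
tcp_pos: [0.6036, 0.0714, 0.1658]
orientation: [-1.571, 0.124, -0.118]
contact_force: [0.1, 0.7, -0.2]
grip_width: 0.05
```

```bash
python3 -c "
from h import *
o,R=st([.6034,.0709,.115]); print(np.round(o['qvel'],3))
"
```

```text
t 2.7 tcp [603.6  71.4 165.8] jawyaw -0.154 tilt [-0.004 -0.003 -1.   ] rad 38.6 phi 1.104 Ftool [-0.   0.2  0.7] w 50.0
shift to [0.6034, 0.0709, 0.115] [ 0.  50.8 -0.4]
[-0.002  0.    -0.     0.002  0.001  0.001  0.001]
```

{"name": "drive_tool", "arguments": {
  "series": [
    [0, 20, 0, 0, 0, 0, 50],
    [0, 40, 0, 0, 0, 0, 50],
    [0, 51, 0, 0, 0, 0, 50],
    [0, 51, 0, 0, 0, 0, 50],
    [0, 51, 0, 0, 0, 0, 40]
  ]
}}

```text
clock: 3.2
tcp_pos: [0.6038, 0.0713, 0.1152]
orientation: [-1.571, 0.124, -0.119]
contact_force: [0.4, 0.4, -0.1]
grip_width: 0.0404
```

```bash
python3 -c "
from h import *
o,R=st([.6034,.0709,.115]); 
d=snap('top','top2.png')['frame'][165:265,260:400]
e=snap('scene','scene2.png')['frame'][100:240,215:375]
a=cv2.resize(d,None,fx=2.8,fy=2.8,interpolation=2);b=cv2.resize(e,None,fx=2.4,fy=2.4,interpolation=2)
h=max(a.shape[0],b.shape[0]);o=np.zeros((h,a.shape[1]+b.shape[1],3),np.uint8);o[:a.shape[0],:a.shape[1]]=a;o[:b.shape[0],a.shape[1]:]=b
cv2.imwrite('pics/z2.png',cv2.convertScaleAbs(o,alpha=1.6))
"
```

```text
t 3.2 tcp [603.8  71.3 115.2] jawyaw -0.154 tilt [-0.004 -0.003 -1.   ] rad 38.6 phi 1.1 Ftool [0.4 0.1 0.5] w 40.4
shift to [0.6034, 0.0709, 0.115] [-0.3  0.2 -0.5]
```

View pics/z2.png

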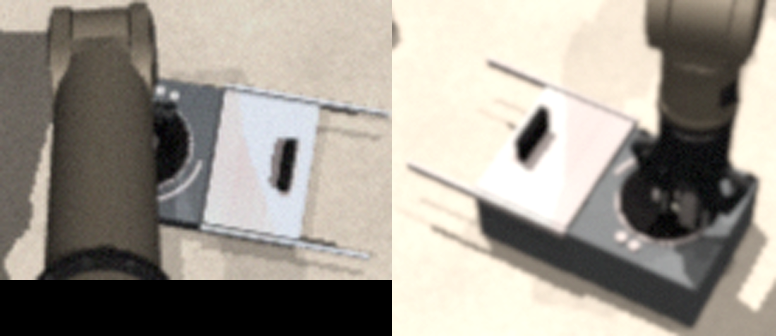

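The picture shows the knob (right panel near 688,205) between the open fingers, with the hand clear of the fin and the studs. Next I close on the knob.

{"name": "drive_tool", "arguments": {
  "series": [
    [0, 0, 0, 0, 0, 0, 25],
    [0, 0, 0, 0, 0, 0, 15],
    [0, 0, 0, 0, 0, 0, 12],
    [0, 0, 0, 0, 0, 0, 12],
    [0, 0, 0, 0, 0, 0, 12]
  ],
  "squeeze": 30
}}

```text
clock: 3.8
tcp_pos: [0.6046, 0.0705, 0.117]
orientation: [-1.571, 0.123, -0.121]
contact_force: [-0.3, -2.3, 5.8]
grip_width: 0.0173
```

```bash
python3 -c "
from h import *
st([.6034,.0709,.115])"
```

```text
t 3.8 tcp [604.6  70.5 117. ] jawyaw -0.155 tilt [-0.001 -0.003 -1.   ] rad 38.5 phi 1.07 Ftool [ 0.1 -5.8 -2.4] w 17.3
shift to [0.6034, 0.0709, 0.115] [-1.2  2.   0.2]
```

```bash
cat >> h.py <<'E'
import sys
def plan(step,n=5,end=None,start=None,rad=.038,z=.117,Cc=None):
    c=C if Cc is None else Cc
    o,R=st(); p=np.array(o['tcp_pos']); d=p[:2]-c
    f=open('log.txt','a'); f.write(json.dumps([o['clock'],*p.tolist(),*np.array(o['contact_force']).tolist()])+'\n'); f.close()
    phi=np.arctan2(d[1],d[0])-YAW if start is None else start
    u=np.array([np.cos(phi+YAW),np.sin(phi+YAW)]);F=np.array(o['contact_force'])[:2]
    print('Frad',round(F@u,1),'Ftan(ccw+)',round(F@[-u[1],u[0]],1))
    for i in range(1,n+1):
        a=phi+step*i
        if end is not None: a=min(a,end) if step>0 else max(a,end)
        t=np.array([*(c+rad*np.array([np.cos(a+YAW),np.sin(a+YAW)])),z])
        s=R.T@(t-p)*1e3; print(round(a,3),[round(x,1) for x in s])
E
python3 -c "
from h import *
plan(.2)"
```

```text
t 3.8 tcp [604.6  70.5 117. ] jawyaw -0.155 tilt [-0.001 -0.003 -1.   ] rad 38.5 phi 1.07 Ftool [ 0.1 -5.8 -2.4] w 17.3
Frad -2.0 Ftan(ccw+) -1.2
1.27 [np.float64(-7.2), np.float64(-0.0), np.float64(2.5)]
1.47 [np.float64(-14.7), np.float64(-0.0), np.float64(4.0)]
1.67 [np.float64(-22.2), np.float64(-0.0), np.float64(4.0)]
1.87 [np.float64(-29.7), np.float64(-0.0), np.float64(2.5)]
2.07 [np.float64(-36.7), np.float64(-0.0), np.float64(-0.5)]
```

{"name": "drive_tool", "arguments": {
  "series": [
    [-7, 0, 2.5, 0, 0, 0, 12],
    [-14.5, 0, 4, 0, 0, 0, 12],
    [-22, 0, 4, 0, 0, 0, 12],
    [-29.5, 0, 2.5, 0, 0, 0, 12],
    [-36.5, 0, -0.5, 0, 0, 0, 12]
  ]
}}

```text
clock: 4.3
tcp_pos: [0.5686, 0.0739, 0.1172]
orientation: [-1.572, 0.122, -0.124]
contact_force: [5.3, -6.6, -5.0]
grip_width: 0.0167
```

```bash
sed -i 's/round(x,1) for x in s/float(round(x,1)) for x in s/' h.py; python3 -c "
from h import *
plan(.25)"
```

```text
t 4.3 tcp [568.6  73.9 117.2] jawyaw -0.156 tilt [ 0.001 -0.005 -1.   ] rad 36.2 phi 2.08 Ftool [ 6.2  5.  -5.7] w 16.7
Frad -8.0 Ftan(ccw+) -2.6
2.33 [-8.5, 0.2, -4.1]
2.58 [-14.5, 0.2, -11.4]
2.83 [-18.5, 0.2, -20.0]
3.08 [-20.2, 0.3, -29.3]
3.33 [-19.6, 0.3, -38.8]
```

{"name": "drive_tool", "arguments": {
  "series": [
    [-8.5, 0, -4, 0, 0, 0, 12],
    [-14.5, 0, -11.5, 0, 0, 0, 12],
    [-18.5, 0, -20, 0, 0, 0, 12],
    [-20, 0, -29.5, 0, 0, 0, 12],
    [-19.5, 0, -39, 0, 0, 0, 12]
  ]
}}

```text
clock: 4.8
tcp_pos: [0.5454, 0.0396, 0.1174]
orientation: [-1.57, 0.116, -0.127]
contact_force: [12.7, 2.9, -15.4]
grip_width: 0.0164
```

```bash
python3 -c "
from h import *
plan(.3)"
```

```text
t 4.8 tcp [545.4  39.6 117.4] jawyaw -0.155 tilt [ 0.007 -0.004 -1.   ] rad 35.8 phi -2.977 Ftool [12.  15.4  4.9] w 16.4
Frad -12.7 Ftan(ccw+) -2.8
-2.677 [1.4, 0.4, -11.2]
-2.377 [7.9, 0.5, -20.4]
-2.077 [17.0, 0.6, -27.3]
-1.777 [27.6, 0.7, -31.3]
-1.477 [39.0, 0.8, -31.9]
```

{"name": "drive_tool", "arguments": {
  "series": [
    [2, 1, -11, 0, 0, 0, 12],
    [8.5, 1, -20, 0, 0, 0, 12],
    [17, 1.5, -26.5, 0, 0, 0, 12],
    [27.5, 1.5, -30.5, 0, 0, 0, 12],
    [38.5, 2, -31, 0, 0, 0, 12]
  ]
}}

```text
clock: 5.3
tcp_pos: [0.578, 0.0011, 0.1168]
orientation: [-1.571, 0.119, -0.127]
contact_force: [-4.6, -0.9, 14.9]
grip_width: 0.0169
```

```bash
python3 -c "
from h import *
plan(.3,rad=.037,z=.116)"
```

```text
t 5.3 tcp [578.    1.1 116.8] jawyaw -0.157 tilt [ 0.005 -0.005 -1.   ] rad 39.0 phi -1.501 Ftool [ -4.3 -14.9  -1.7] w 16.9
Frad 1.3 Ftan(ccw+) -4.5
-1.201 [10.6, 0.8, 4.5]
-0.901 [20.2, 0.9, 10.0]
-0.601 [27.7, 0.9, 18.1]
-0.301 [32.5, 0.9, 28.1]
-0.001 [34.1, 0.8, 39.0]
```

{"name": "drive_tool", "arguments": {
  "series": [
    [10.5, -1, 3.5, 0, 0, 0, 12],
    [20.5, -1, 9, 0, 0, 0, 12],
    [28, -1, 17.5, 0, 0, 0, 12],
    [33, -1, 27.5, 0, 0, 0, 12],
    [34.5, -1, 38.5, 0, 0, 0, 12]
  ]
}}

```text
clock: 5.8
tcp_pos: [0.6203, 0.0298, 0.1174]
orientation: [-1.576, 0.119, -0.133]
contact_force: [8.1, -7.5, -7.9]
grip_width: 0.0169
```

```bash
python3 -c "
from h import *
plan(.3,rad=.037,z=.117)
a=np.array([json.loads(l) for l in open('log.txt')]); P=a[:,1:3]
A=np.c_[2*P,np.ones(len(P))]; s=np.linalg.lstsq(A,(P**2).sum(1),rcond=None)[0]; print(s[:2],np.sqrt(s[2]+s[0]**2+s[1]**2)); print(np.hypot(*(P-s[:2]).T))"
```

```text
t 5.8 tcp [620.3  29.8 117.4] jawyaw -0.16 tilt [ 0.008 -0.009 -1.   ] rad 40.4 phi -0.104 Ftool [ 9.1  8.  -6.1] w 16.9
Frad 9.7 Ftan(ccw+) -5.2
0.196 [-4.0, 0.3, 11.4]
0.496 [-7.8, 0.2, 21.7]
0.796 [-14.5, 0.1, 30.5]
1.096 [-23.5, -0.1, 36.9]
1.396 [-34.0, -0.2, 40.4]
[0.58338626 0.03886762] 0.038058091559966985
[0.03811077 0.03806672 0.038002   0.0381272  0.03798355]
```

```bash
echo "C=np.array([.5834,.0389])" >> h.py; python3 -c "
from h import *
plan(.3,z=.117)"
```

```text
t 5.8 tcp [620.3  29.8 117.4] jawyaw -0.16 tilt [ 0.008 -0.009 -1.   ] rad 38.0 phi -0.09 Ftool [ 9.1  8.  -6.1] w 16.9
Frad 9.7 Ftan(ccw+) -5.4
0.21 [-0.7, 0.4, 11.3]
0.51 [-4.8, 0.2, 21.9]
0.81 [-11.8, 0.1, 30.9]
1.11 [-21.2, -0.0, 37.3]
1.41 [-32.0, -0.2, 40.7]
```

{"name": "drive_tool", "arguments": {
  "series": [
    [-0.5, 0, 11.5, 0, 0, 0, 12],
    [-5, 0, 22, 0, 0, 0, 12],
    [-12, 0, 31, 0, 0, 0, 12],
    [-21, 0, 37.5, 0, 0, 0, 12],
    [-32, 0, 40.5, 0, 0, 0, 12]
  ]
}}

```text
clock: 6.3
tcp_pos: [0.5948, 0.0752, 0.1171]
orientation: [-1.576, 0.118, -0.133]
contact_force: [3.1, -5.8, 1.6]
grip_width: 0.0169
```

```bash
python3 -c "
from h import *
plan(.2,z=.117,end=2.0)"
```

```text
t 6.3 tcp [594.8  75.2 117.1] jawyaw -0.159 tilt [ 0.009 -0.01  -1.   ] rad 38.1 phi 1.418 Ftool [ 4.  -1.5 -5.2] w 16.9
Frad -4.6 Ftan(ccw+) -4.7
1.618 [-7.6, 0.0, 0.3]
1.818 [-15.1, -0.1, -0.9]
2.0 [-21.6, -0.1, -3.2]
2.0 [-21.6, -0.1, -3.2]
2.0 [-21.6, -0.1, -3.2]
```

{"name": "drive_tool", "arguments": {
  "series": [
    [-7.5, 0, 0.5, 0, 0, 0, 12],
    [-15, 0, -1, 0, 0, 0, 12],
    [-21.5, 0, -3, 0, 0, 0, 12],
    [-21.5, 0, -3, 0, 0, 0, 12],
    [-21.5, 0, -3, 0, 0, 0, 12]
  ]
}}

```text
clock: 6.8
tcp_pos: [0.5719, 0.075, 0.117]
orientation: [-1.577, 0.118, -0.133]
contact_force: [0.6, -5.0, 1.9]
grip_width: 0.0167
```

```bash
python3 -c "
from h import *
plan(-.3,z=.117)"
```

```text
t 6.8 tcp [571.9  75.  117. ] jawyaw -0.16 tilt [ 0.008 -0.01  -1.   ] rad 37.9 phi 2.032 Ftool [ 1.4 -1.8 -4.9] w 16.7
Frad -5.0 Ftan(ccw+) 0.9
1.732 [10.8, 0.1, 3.6]
1.432 [22.1, 0.2, 3.8]
1.132 [33.0, 0.3, 0.7]
0.832 [42.5, 0.5, -5.6]
0.532 [49.7, 0.6, -14.4]
```

{"name": "drive_tool", "arguments": {
  "series": [
    [11, 0, 3.5, 0, 0, 0, 12],
    [22, 0, 4, 0, 0, 0, 12],
    [33, 0, 0.5, 0, 0, 0, 12],
    [42.5, 0, -5.5, 0, 0, 0, 12],
    [49.5, 0, -14.5, 0, 0, 0, 12]
  ]
}}

```text
clock: 7.3
tcp_pos: [0.6186, 0.054, 0.1172]
orientation: [-1.575, 0.118, -0.131]
contact_force: [-3.3, 1.1, -0.3]
grip_width: 0.0168
```

```bash
python3 -c "
from h import *
plan(-.35,z=.117)"
```

```text
t 7.3 tcp [618.6  54.  117.2] jawyaw -0.158 tilt [ 0.007 -0.009 -1.   ] rad 38.3 phi 0.56 Ftool [-3.4  0.2  0.6] w 16.8
Frad -2.6 Ftan(ccw+) 2.3
0.21 [4.8, 0.3, -12.4]
-0.14 [5.3, 0.4, -25.6]
-0.49 [1.3, 0.5, -38.2]
-0.84 [-6.8, 0.5, -48.7]
-1.19 [-18.0, 0.4, -55.7]
```

Passing the pair the first time in this call.

{"name": "drive_tool", "arguments": {
  "series": [
    [5, 0, -12.5, 0, 0, 0, 12],
    [5.5, 0, -25.5, 0, 0, 0, 12],
    [1.5, 0, -38, 0, 0, 0, 12],
    [-7, 0, -48.5, 0, 0, 0, 12],
    [-18, 0, -55.5, 0, 0, 0, 12]
  ]
}}

```text
clock: 7.8
tcp_pos: [0.5915, 0.0013, 0.1173]
orientation: [-1.575, 0.118, -0.132]
contact_force: [1.1, 7.1, -4.7]
grip_width: 0.0168
```

```bash
python3 -c "
from h import *
plan(-.35,z=.117)"
```

```text
t 7.8 tcp [591.5   1.3 117.3] jawyaw -0.159 tilt [ 0.008 -0.008 -1.   ] rad 38.5 phi -1.206 Ftool [-0.1  4.6  7.3] w 16.8
Frad -6.7 Ftan(ccw+) 2.6
-1.556 [-13.2, 0.2, -2.1]
-1.906 [-26.2, 0.0, -0.1]
-2.256 [-37.8, -0.1, 6.3]
-2.606 [-46.5, -0.3, 16.3]
-2.956 [-51.3, -0.4, 28.6]
```

{"name": "drive_tool", "arguments": {
  "series": [
    [-13, 0, -2, 0, 0, 0, 12],
    [-26, 0, 0, 0, 0, 0, 12],
    [-38, 0, 6.5, 0, 0, 0, 12],
    [-46.5, 0, 16.5, 0, 0, 0, 12],
    [-51, 0, 28.5, 0, 0, 0, 12]
  ]
}}

```text
clock: 8.3
tcp_pos: [0.5456, 0.0361, 0.1172]
orientation: [-1.576, 0.117, -0.135]
contact_force: [5.3, -3.0, -4.1]
grip_width: 0.0171
```

```bash
python3 -c "
from h import *
plan(-.35,z=.117)"
```

```text
t 8.3 tcp [545.6  36.1 117.2] jawyaw -0.161 tilt [ 0.011 -0.01  -1.   ] rad 37.9 phi -2.914 Ftool [ 5.7  4.1 -2.1] w 17.1
Frad -5.1 Ftan(ccw+) 3.4
-3.264 [-0.9, 0.1, 13.2]
-3.614 [2.8, -0.0, 25.9]
-3.964 [10.7, 0.0, 36.5]
-4.314 [21.8, 0.1, 43.7]
-4.664 [34.7, 0.2, 46.8]
```

{"name": "drive_tool", "arguments": {
  "series": [
    [-1, 0, 13, 0, 0, 0, 12],
    [3, 0, 26, 0, 0, 0, 12],
    [10.5, 0, 36.5, 0, 0, 0, 12],
    [22, 0, 43.5, 0, 0, 0, 12],
    [34.5, 0, 47, 0, 0, 0, 12]
  ]
}}

```text
clock: 8.8
tcp_pos: [0.5866, 0.0768, 0.117]
orientation: [-1.578, 0.119, -0.133]
contact_force: [-4.5, -7.3, 2.7]
grip_width: 0.0168
```

```bash
python3 -c "
from h import *
plan(-.3,z=.117)"
```

```text
t 8.8 tcp [586.6  76.8 117. ] jawyaw -0.16 tilt [ 0.007 -0.011 -1.   ] rad 38.0 phi 1.641 Ftool [-3.3 -2.6 -8. ] w 16.8
Frad -7.7 Ftan(ccw+) 3.9
1.341 [11.3, 0.2, -0.9]
1.041 [21.9, 0.3, -5.0]
0.741 [30.8, 0.4, -12.1]
0.441 [37.2, 0.6, -21.5]
0.141 [40.5, 0.7, -32.3]
```

{"name": "drive_tool", "arguments": {
  "series": [
    [11.5, 0, -1, 0, 0, 0, 12],
    [22, 0, -5, 0, 0, 0, 12],
    [31, 0, -12, 0, 0, 0, 12],
    [37, 0, -21.5, 0, 0, 0, 12],
    [40.5, 0, -32.5, 0, 0, 0, 12]
  ]
}}

```text
clock: 9.3
tcp_pos: [0.6218, 0.0394, 0.1172]
orientation: [-1.576, 0.118, -0.131]
contact_force: [-2.4, 5.0, -3.8]
grip_width: 0.0168
```

```bash
python3 -c "
from h import *
plan(-.2,z=.117,end=-.2)"
```

```text
t 9.3 tcp [621.8  39.4 117.2] jawyaw -0.159 tilt [ 0.007 -0.01  -1.   ] rad 38.4 phi 0.166 Ftool [-3.2  3.7  4.6] w 16.8
Frad -2.4 Ftan(ccw+) 5.1
-0.034 [0.2, 0.3, -7.6]
-0.2 [-0.5, 0.3, -13.9]
-0.2 [-0.5, 0.3, -13.9]
-0.2 [-0.5, 0.3, -13.9]
-0.2 [-0.5, 0.3, -13.9]
```

{"name": "drive_tool", "arguments": {
  "series": [
    [0, 0, -7, 0, 0, 0, 12],
    [-0.5, 0, -12, 0, 0, 0, 12],
    [-0.5, 0, -13.5, 0, 0, 0, 12],
    [-0.5, 0, -13.5, 0, 0, 0, 12]
  ]
}}

```text
clock: 9.7
tcp_pos: [0.6192, 0.0253, 0.1173]
orientation: [-1.577, 0.118, -0.132]
contact_force: [0.5, -0.4, -4.5]
grip_width: 0.0171
```

```bash
python3 -c "
from h import *
plan(.25,z=.117)
a=np.array([json.loads(l) for l in open('log.txt')]); P=a[:,1:3]
A=np.c_[2*P,np.ones(len(P))]; s=np.linalg.lstsq(A,(P**2).sum(1),rcond=None)[0]; print(s[:2],np.sqrt(s[2]+s[0]**2+s[1]**2)); print(np.hypot(*(P-s[:2]).T))"
```

```text
t 9.7 tcp [619.2  25.3 117.3] jawyaw -0.159 tilt [ 0.008 -0.011 -1.   ] rad 38.3 phi -0.211 Ftool [ 0.5  4.6 -0.2] w 17.1
Frad 0.6 Ftan(ccw+) -0.2
0.039 [0.5, 0.2, 9.5]
0.289 [-1.1, 0.1, 18.8]
0.539 [-5.0, -0.0, 27.5]
0.789 [-10.9, -0.1, 34.9]
1.039 [-18.4, -0.2, 40.7]
[0.58350439 0.03880021] 0.03810400507331778
[0.03810126 0.03817485 0.03812144 0.03807745 0.03785271 0.03785271
 0.03812101 0.03805455 0.03822428 0.0383703  0.03795939 0.03814066
 0.03826328 0.03813866]
```

{"name": "drive_tool", "arguments": {
  "series": [
    [0.5, 0, 9.5, 0, 0, 0, 12],
    [-1, 0, 19, 0, 0, 0, 12],
    [-5, 0, 27.5, 0, 0, 0, 12],
    [-11, 0, 35, 0, 0, 0, 12],
    [-18.5, 0, 40.5, 0, 0, 0, 12]
  ]
}}

```text
clock: 10.2
tcp_pos: [0.607, 0.0689, 0.1171]
orientation: [-1.577, 0.117, -0.132]
contact_force: [-1.4, -5.4, 1.4]
grip_width: 0.0167
```

```bash
python3 -c "
from h import *
plan(.25,z=.117)"
```

```text
t 10.2 tcp [607.   68.9 117.1] jawyaw -0.159 tilt [ 0.008 -0.011 -1.   ] rad 38.2 phi 1.056 Ftool [-0.5 -1.3 -5.5] w 16.7
Frad -5.1 Ftan(ccw+) -2.2
1.306 [-8.9, -0.0, 3.4]
1.556 [-18.3, -0.2, 4.7]
1.806 [-27.7, -0.2, 3.6]
2.056 [-36.5, -0.3, 0.2]
2.306 [-44.3, -0.3, -5.3]
```

{"name": "drive_tool", "arguments": {
  "series": [
    [-9, 0, 3.5, 0, 0, 0, 12],
    [-18.5, 0, 4.5, 0, 0, 0, 12],
    [-27.5, 0, 3.5, 0, 0, 0, 12],
    [-36.5, 0, 0, 0, 0, 0, 12],
    [-44.5, 0, -5.5, 0, 0, 0, 12]
  ]
}}

```text
clock: 10.7
tcp_pos: [0.5631, 0.0709, 0.1172]
orientation: [-1.577, 0.114, -0.135]
contact_force: [6.0, -4.7, -5.4]
grip_width: 0.0165
```

```bash
python3 -c "
from h import *
plan(.12,z=.117)"
```

```text
t 10.7 tcp [563.1  70.9 117.2] jawyaw -0.158 tilt [ 0.012 -0.01  -1.   ] rad 37.9 phi 2.29 Ftool [ 6.6  5.5 -3.7] w 16.5
Frad -7.2 Ftan(ccw+) -2.5
2.41 [-3.3, 0.2, -3.1]
2.53 [-6.1, 0.2, -6.7]
2.65 [-8.5, 0.2, -10.6]
2.77 [-10.4, 0.2, -14.8]
2.89 [-11.7, 0.2, -19.1]
```

{"name": "drive_tool", "arguments": {
  "series": [
    [-3.5, 0, -3, 0, 0, 0, 12],
    [-6, 0, -6.5, 0, 0, 0, 12],
    [-8.5, 0, -10.5, 0, 0, 0, 12],
    [-10.5, 0, -15, 0, 0, 0, 12],
    [-11.5, 0, -18, 0, 0, 0, 12]
  ]
}}

```text
clock: 11.2
tcp_pos: [0.5498, 0.056, 0.1173]
orientation: [-1.575, 0.111, -0.137]
contact_force: [5.7, -1.9, -7.8]
grip_width: 0.0172
```

```bash
python3 -c "
from h import *
plan(.025,z=.117)"
```

```text
t 11.2 tcp [549.8  56.  117.3] jawyaw -0.157 tilt [ 0.016 -0.009 -1.   ] rad 37.7 phi 2.824 Ftool [ 5.8  7.9 -1. ] w 17.2
Frad -5.9 Ftan(ccw+) -0.9
2.849 [-0.5, 0.3, -0.8]
2.874 [-0.8, 0.3, -1.7]
2.899 [-1.0, 0.3, -2.7]
2.924 [-1.2, 0.3, -3.6]
2.949 [-1.4, 0.3, -4.5]
```

{"name": "drive_tool", "arguments": {
  "series": [
    [-0.5, 0, -1.2, 0, 0, 0, 12],
    [-0.8, 0, -2.4, 0, 0, 0, 12],
    [-1, 0, -3.6, 0, 0, 0, 12],
    [-1.3, 0, -4.8, 0, 0, 0, 12],
    [-1.5, 0, -5.8, 0, 0, 0, 12]
  ]
}}

```text
clock: 11.7
tcp_pos: [0.5481, 0.0522, 0.1173]
orientation: [-1.573, 0.108, -0.138]
contact_force: [4.7, 0.3, -7.2]
grip_width: 0.017
```

```bash
python3 -c "
from h import *
plan(.025,z=.117)"
```

```text
t 11.7 tcp [548.1  52.2 117.3] jawyaw -0.156 tilt [ 0.019 -0.008 -1.   ] rad 37.7 phi 2.934 Ftool [4.5 7.2 1.1] w 17.0
Frad -4.3 Ftan(ccw+) -2.0
2.959 [-0.5, 0.3, -0.9]
2.984 [-0.6, 0.3, -1.8]
3.009 [-0.8, 0.3, -2.7]
3.034 [-0.9, 0.3, -3.7]
3.059 [-1.0, 0.3, -4.6]
```

{"name": "drive_tool", "arguments": {
  "series": [
    [-0.5, 0, -1.2, 0, 0, 0, 12],
    [-0.7, 0, -2.4, 0, 0, 0, 12],
    [-0.8, 0, -3.6, 0, 0, 0, 12],
    [-1, 0, -4.8, 0, 0, 0, 12],
    [-1.1, 0, -6, 0, 0, 0, 12]
  ]
}}

```text
clock: 12.2
tcp_pos: [0.5469, 0.0484, 0.1173]
orientation: [-1.571, 0.104, -0.139]
contact_force: [6.5, 0.2, -7.0]
grip_width: 0.0172
```

```bash
python3 -c "
from h import *
plan(.025,z=.117)"
```

```text
t 12.2 tcp [546.9  48.4 117.3] jawyaw -0.155 tilt [ 0.022 -0.006 -1.   ] rad 37.7 phi 3.04 Ftool [6.2 7.1 1.2] w 17.2
Frad -6.2 Ftan(ccw+) -1.9
3.065 [-0.4, 0.3, -0.9]
3.09 [-0.4, 0.3, -1.9]
3.115 [-0.5, 0.3, -2.8]
3.14 [-0.5, 0.3, -3.8]
3.165 [-0.5, 0.3, -4.7]
```

{"name": "drive_tool", "arguments": {
  "series": [
    [-0.3, 0, -1, 0, 0, 0.2, 12],
    [-0.4, 0, -2, 0, 0, 0.4, 12],
    [-0.5, 0, -3, 0, 0, 0.6, 12],
    [-0.5, 0, -4, 0, 0, 0.8, 12],
    [-0.5, 0, -5, 0, 0, 0.8, 12]
  ]
}}

```text
clock: 12.7
tcp_pos: [0.5461, 0.0448, 0.1173]
orientation: [-1.569, 0.114, -0.128]
contact_force: [5.2, 1.3, -7.8]
grip_width: 0.0167
```

```bash
python3 -c "
from h import *
plan(.025,z=.117)"
```

```text
t 12.7 tcp [546.1  44.8 117.3] jawyaw -0.154 tilt [ 0.009 -0.003 -1.   ] rad 37.8 phi 3.139 Ftool [4.9 7.8 2.1] w 16.7
Frad -4.9 Ftan(ccw+) -2.1
3.164 [-0.2, 0.3, -0.9]
3.189 [-0.2, 0.3, -1.9]
3.214 [-0.1, 0.3, -2.8]
3.239 [-0.1, 0.3, -3.8]
3.264 [0.1, 0.3, -4.7]
```

{"name": "drive_tool", "arguments": {
  "series": [
    [-0.2, 0, -1, 0, 0, 0.2, 12],
    [-0.2, 0, -2, 0, 0, 0.4, 12],
    [-0.1, 0, -3, 0, 0, 0.5, 12],
    [-0.1, 0, -4, 0, 0, 0.5, 12],
    [0.1, 0, -5, 0, 0, 0.5, 12]
  ]
}}

```text
clock: 13.2
tcp_pos: [0.5456, 0.0403, 0.1173]
orientation: [-1.568, 0.12, -0.122]
contact_force: [4.5, 0.8, -7.6]
grip_width: 0.017
```

```bash
python3 -c "
from h import *
plan(.025,z=.117)"
```

```text
t 13.2 tcp [545.6  40.3 117.3] jawyaw -0.154 tilt [ 0.001 -0.001 -1.   ] rad 37.8 phi 3.258 Ftool [4.3 7.6 1.5] w 17.0
Frad -4.4 Ftan(ccw+) -0.9
3.283 [-0.0, 0.3, -1.0]
3.308 [0.1, 0.3, -1.9]
3.333 [0.3, 0.3, -2.8]
3.358 [0.5, 0.3, -3.8]
3.383 [0.7, 0.3, -4.7]
```

{"name": "drive_tool", "arguments": {
  "series": [
    [0, 0, -1, 0, 0, 0, 12],
    [0.1, 0, -2, 0, 0, 0, 12],
    [0.3, 0, -3, 0, 0, 0, 12],
    [0.5, 0, -4, 0, 0, 0, 12],
    [0.7, 0, -5, 0, 0, 0, 12]
  ]
}}

```text
clock: 13.7
tcp_pos: [0.5457, 0.0358, 0.1173]
orientation: [-1.567, 0.119, -0.122]
contact_force: [4.8, 1.8, -8.1]
grip_width: 0.0164
```

```bash
python3 -c "
from h import *
plan(.025,z=.117)"
```

```text
t 13.7 tcp [545.7  35.8 117.3] jawyaw -0.153 tilt [ 0.002 -0.    -1.   ] rad 37.9 phi -2.906 Ftool [4.4 8.1 2.5] w 16.4
Frad -4.9 Ftan(ccw+) -1.4
-2.881 [0.1, 0.3, -1.0]
-2.856 [0.4, 0.3, -1.9]
-2.831 [0.6, 0.3, -2.8]
-2.806 [0.9, 0.3, -3.7]
-2.781 [1.3, 0.3, -4.6]
```

{"name": "drive_tool", "arguments": {
  "series": [
    [0.1, 0, -1, 0, 0, 0, 12],
    [0.4, 0, -2, 0, 0, 0, 12],
    [0.7, 0, -3, 0, 0, 0, 12],
    [1, 0, -4, 0, 0, 0, 12],
    [1.4, 0, -4.9, 0, 0, 0, 12]
  ]
}}

```text
clock: 14.2
tcp_pos: [0.5463, 0.0315, 0.1173]
orientation: [-1.567, 0.118, -0.121]
contact_force: [4.2, 2.4, -7.1]
grip_width: 0.0168
```

```bash
python3 -c "
from h import *
plan(.025,z=.117)"
```

```text
t 14.2 tcp [546.3  31.5 117.3] jawyaw -0.152 tilt [ 0.002  0.001 -1.   ] rad 37.9 phi -2.792 Ftool [3.8 7.1 3. ] w 16.8
Frad -4.6 Ftan(ccw+) -1.6
-2.767 [0.2, 0.3, -0.9]
-2.742 [0.6, 0.3, -1.8]
-2.717 [1.0, 0.3, -2.7]
-2.692 [1.4, 0.3, -3.5]
-2.667 [1.8, 0.3, -4.4]
```

{"name": "drive_tool", "arguments": {
  "series": [
    [0.2, 0, -1, 0, 0, 0, 12],
    [0.6, 0, -2, 0, 0, 0, 12],
    [1.1, 0, -2.9, 0, 0, 0, 12],
    [1.5, 0, -3.8, 0, 0, 0, 12],
    [2, 0, -4.7, 0, 0, 0, 12]
  ]
}}

```text
clock: 14.7
tcp_pos: [0.5475, 0.0267, 0.1173]
orientation: [-1.566, 0.118, -0.121]
contact_force: [2.8, 3.1, -7.4]
grip_width: 0.0171
```

```bash
python3 -c "
from h import *
plan(.025,z=.117)"
```

```text
t 14.7 tcp [547.5  26.7 117.3] jawyaw -0.152 tilt [ 0.002  0.001 -1.   ] rad 37.9 phi -2.661 Ftool [2.3 7.4 3.5] w 17.1
Frad -3.7 Ftan(ccw+) -2.1
-2.636 [0.4, 0.3, -0.9]
-2.611 [0.8, 0.3, -1.7]
-2.586 [1.3, 0.3, -2.5]
-2.561 [1.8, 0.3, -3.3]
-2.536 [2.4, 0.3, -4.1]
```

{"name": "drive_tool", "arguments": {
  "series": [
    [0.4, 0, -0.9, 0, 0, 0, 12],
    [0.9, 0, -1.8, 0, 0, 0, 12],
    [1.4, 0, -2.6, 0, 0, 0, 12],
    [2, 0, -3.5, 0, 0, 0, 12],
    [2.6, 0, -4.3, 0, 0, 0, 12]
  ]
}}

```text
clock: 15.2
tcp_pos: [0.5493, 0.0222, 0.1172]
orientation: [-1.566, 0.118, -0.121]
contact_force: [3.3, 3.9, -6.2]
grip_width: 0.0165
```

```bash
python3 -c "
from h import *
plan(.025,z=.117)"
```

```text
t 15.2 tcp [549.3  22.2 117.2] jawyaw -0.152 tilt [ 0.002  0.001 -1.   ] rad 38.0 phi -2.532 Ftool [2.6 6.2 4.3] w 16.5
Frad -4.7 Ftan(ccw+) -2.0
-2.507 [0.5, 0.2, -0.8]
-2.482 [1.1, 0.2, -1.6]
-2.457 [1.7, 0.2, -2.3]
-2.432 [2.3, 0.2, -3.0]
-2.407 [2.9, 0.2, -3.7]
```

{"name": "drive_tool", "arguments": {
  "series": [
    [0.6, 0, -0.8, 0, 0, 0, 12],
    [1.2, 0, -1.6, 0, 0, 0, 12],
    [1.8, 0, -2.4, 0, 0, 0, 12],
    [2.5, 0, -3.1, 0, 0, 0, 12],
    [3.1, 0, -3.9, 0, 0, 0, 12]
  ]
}}

```text
clock: 15.7
tcp_pos: [0.5507, 0.0196, 0.1172]
orientation: [-1.564, 0.119, -0.118]
contact_force: [-0.5, 8.3, -1.9]
grip_width: 0.0167
```

```bash
python3 -c "
from h import *
plan(.025,z=.117)"
```

```text
t 15.7 tcp [550.7  19.6 117.2] jawyaw -0.151 tilt [-0.001  0.003 -1.   ] rad 38.0 phi -2.456 Ftool [-1.8  1.9  8.1] w 16.7
Frad -3.8 Ftan(ccw+) -7.4
-2.431 [0.6, 0.2, -0.7]
-2.406 [1.2, 0.2, -1.5]
-2.381 [1.9, 0.2, -2.1]
-2.356 [2.5, 0.2, -2.8]
-2.331 [3.2, 0.2, -3.5]
```

{"name": "drive_tool", "arguments": {
  "series": [
    [0.7, 0, -0.8, 0, 0, 0, 12],
    [1.2, 0, -1.6, 0, 0, 0, 12],
    [1.6, 0, -2, 0, 0, 0, 12]
  ]
}}

```text
clock: 16.0
tcp_pos: [0.5508, 0.0194, 0.1172]
orientation: [-1.562, 0.121, -0.114]
contact_force: [-1.7, 8.4, -1.9]
grip_width: 0.0168
```

```bash
python3 -c "
from h import *
plan(.025,z=.117)"
```

```text
t 16.0 tcp [550.8  19.4 117.2] jawyaw -0.15 tilt [-0.004  0.006 -1.   ] rad 38.0 phi -2.45 Ftool [-2.9  1.9  8.1] w 16.8
Frad -2.9 Ftan(ccw+) -8.1
-2.425 [0.6, 0.1, -0.7]
-2.4 [1.2, 0.1, -1.4]
-2.375 [1.9, 0.1, -2.1]
-2.35 [2.6, 0.1, -2.8]
-2.325 [3.2, 0.1, -3.5]
```

{"name": "drive_tool", "arguments": {
  "series": [
    [1, 0, -1.2, 0, 0, 0, 12],
    [1.8, 0, -2, 0, 0, 0, 12],
    [2.4, 0, -2.7, 0, 0, 0, 12],
    [2.4, 0, -2.7, 0, 0, 0, 12]
  ]
}}

```text
clock: 16.4
tcp_pos: [0.5512, 0.0188, 0.1171]
orientation: [-1.56, 0.122, -0.11]
contact_force: [-1.1, 8.4, 0.2]
grip_width: 0.0166
```

```bash
python3 -c "
from h import *
plan(.025,z=.117)"
```

```text
t 16.4 tcp [551.2  18.8 117.1] jawyaw -0.148 tilt [-0.007  0.008 -1.   ] rad 38.0 phi -2.43 Ftool [-2.4 -0.1  8.1] w 16.6
Frad -3.5 Ftan(ccw+) -7.7
-2.405 [0.6, 0.1, -0.7]
-2.38 [1.3, 0.1, -1.4]
-2.355 [1.9, 0.1, -2.1]
-2.33 [2.6, 0.1, -2.8]
-2.305 [3.3, 0.1, -3.4]
```

{"name": "drive_tool", "arguments": {
  "series": [
    [1, 0, -1.2, -0.2, 0, -0.2, 12],
    [1.8, 0, -2, -0.4, 0, -0.4, 12],
    [2.6, 0, -2.9, -0.4, 0, -0.4, 12],
    [2.6, 0, -2.9, -0.4, 0, -0.4, 12]
  ]
}}

```text
clock: 16.8
tcp_pos: [0.5515, 0.0183, 0.1172]
orientation: [-1.565, 0.119, -0.111]
contact_force: [-2.9, 9.7, 1.0]
grip_width: 0.0169
```

```bash
python3 -c "
from h import *
plan(.025,z=.117)"
```

```text
t 16.8 tcp [551.5  18.3 117.2] jawyaw -0.146 tilt [-0.005  0.003 -1.   ] rad 38.0 phi -2.414 Ftool [-4.3 -1.   9.2] w 16.9
Frad -2.9 Ftan(ccw+) -9.7
-2.389 [0.6, 0.1, -0.7]
-2.364 [1.3, 0.1, -1.4]
-2.339 [1.9, 0.1, -2.1]
-2.314 [2.6, 0.1, -2.8]
-2.289 [3.3, 0.1, -3.4]
```

The dial's resistance rises about 100 N/rad, which matches the stop, so the lock has dropped in near 3.8 rad. I'll ease back, release and try the cover gently.

{"name": "drive_tool", "arguments": {
  "series": [
    [-0.8, 0, 1, 0, 0, 0, 12],
    [-1.6, 0, 2, 0, 0, 0, 12],
    [-1.6, 0, 2, 0, 0, 0, 25],
    [-1.6, 0, 2, 0, 0, 0, 40],
    [-1.6, 0, 2, 0, 0, 0, 45]
  ]
}}

```text
clock: 17.3
tcp_pos: [0.5501, 0.0193, 0.1174]
orientation: [-1.565, 0.12, -0.111]
contact_force: [-0.8, 0.4, -0.0]
grip_width: 0.045
```

```bash
python3 -c "
from h import *
st([.5834+.170*-.152,.0389-.170*.988,.1172])"
```

```text
t 17.3 tcp [550.1  19.3 117.4] jawyaw -0.147 tilt [-0.005  0.003 -1.   ] rad 38.6 phi -2.457 Ftool [-0.9  0.   0.3] w 45.0
shift to [0.5575600000000001, -0.12906, 0.1172] [  29.2   -0.2 -145.7]
```

{"name": "drive_tool", "arguments": {
  "series": [
    [0, -25, 0, 0, 0, 0, 45],
    [0, -55, 0, 0, 0, 0, 50],
    [5, -60, -25, 0, 0, 0, 50],
    [15, -60, -65, 0, 0, 0, 50],
    [22, -60, -105, 0, 0, 0, 50]
  ]
}}

```text
clock: 17.8
tcp_pos: [0.5571, -0.0892, 0.1778]
orientation: [-1.566, 0.118, -0.111]
contact_force: [0.4, -0.3, 0.1]
grip_width: 0.0499
```

```bash
python3 -c "
from h import *
st([.5575,-.129,.170])"
```

```text
t 17.8 tcp [557.1 -89.2 177.8] jawyaw -0.146 tilt [-0.004  0.002 -1.   ] rad 130.8 phi -1.62 Ftool [ 0.4 -0.1 -0.2] w 49.9
shift to [0.5575, -0.129, 0.17] [  6.2   7.7 -39.3]
```

{"name": "drive_tool", "arguments": {
  "series": [
    [3, 2, -20, 0, 0.2, 0, 50],
    [6, 5, -36, 0, 0.4, 0, 50],
    [6, 7, -39, 0, 0.4, 0, 50],
    [6, 7, -39, 0, 0.4, 0, 50]
  ]
}}

```text
clock: 18.2
tcp_pos: [0.557, -0.1283, 0.1702]
orientation: [-1.565, 0.125, -0.116]
contact_force: [0.7, 0.0, 0.1]
grip_width: 0.0499
```

```bash
python3 -c "
from h import *
st([.5575,-.129,.108])
d=snap('top','top3.png')['frame'][165:265,260:400]
e=snap('scene','scene3.png')['frame'][100:240,215:375]
a=cv2.resize(d,None,fx=2.8,fy=2.8,interpolation=2);b=cv2.resize(e,None,fx=2.4,fy=2.4,interpolation=2)
h=max(a.shape[0],b.shape[0]);o=np.zeros((h,a.shape[1]+b.shape[1],3),np.uint8);o[:a.shape[0],:a.shape[1]]=a;o[:b.shape[0],a.shape[1]:]=b
cv2.imwrite('pics/z3.png',cv2.convertScaleAbs(o,alpha=1.6))
"
```

```text
t 18.2 tcp [ 557.  -128.3  170.2] jawyaw -0.153 tilt [-0.005  0.003 -1.   ] rad 169.2 phi -1.574 Ftool [ 0.7 -0.1  0.1] w 49.9
shift to [0.5575, -0.129, 0.108] [ 1.  62.2 -0.8]
```

View pics/z3.png

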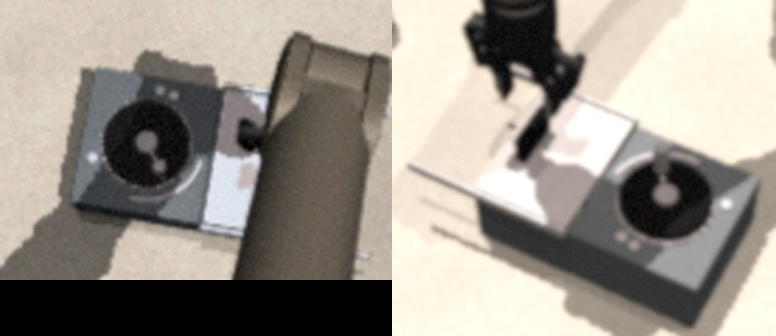

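The top view shows the knob (158,165) facing the arc. In the scene view the open fingers straddle the fin (530,135). Next I descend and pinch.

{"name": "drive_tool", "arguments": {
  "series": [
    [0, 25, 0, 0, 0, 0, 50],
    [0, 50, 0, 0, 0, 0, 50],
    [0, 62, -0.5, 0, 0, 0, 50],
    [0, 62, -0.5, 0, 0, 0, 35],
    [0, 62, -0.5, 0, 0, 0, 20]
  ],
  "squeeze": 25
}}

```text
clock: 18.8
tcp_pos: [0.5576, -0.1268, 0.109]
orientation: [-1.565, 0.121, -0.114]
contact_force: [0.6, -0.8, 0.6]
grip_width: 0.0218
```

{"name": "drive_tool", "arguments": {
  "series": [
    [0, 0, 0, 0, 0, 0, 8],
    [0, 0, 0, 0, 0, 0, 8],
    [0, 0, 0, 0, 0, 0, 8],
    [0, 0, 0, 0, 0, 0, 8]
  ]
}}

```text
clock: 19.2
tcp_pos: [0.5574, -0.1291, 0.1096]
orientation: [-1.567, 0.122, -0.117]
contact_force: [0.4, -5.9, -6.6]
grip_width: 0.0131
```

```bash
python3 -c "
from h import *
st()"
```

```text
t 19.2 tcp [ 557.4 -129.1  109.6] jawyaw -0.152 tilt [-0.003  0.001 -1.   ] rad 170.0 phi -1.571 Ftool [ 1.3  6.6 -5.8] w 13.1
```

{"name": "drive_tool", "arguments": {
  "series": [
    [0, 0, -1.5, 0, 0, 0, 8],
    [0, 0, -3, 0, 0, 0, 8],
    [0, 0, -3, 0, 0, 0, 8]
  ]
}}

```text
clock: 19.5
tcp_pos: [0.557, -0.1317, 0.1096]
orientation: [-1.567, 0.122, -0.116]
contact_force: [2.2, 0.9, -10.2]
grip_width: 0.0134
```

{"name": "drive_tool", "arguments": {
  "series": [
    [0, 0, -1.5, 0, 0, 0, 8],
    [0, 0, -3, 0, 0, 0, 8],
    [0, 0, -3, 0, 0, 0, 8]
  ]
}}

```text
clock: 19.8
tcp_pos: [0.5565, -0.1347, 0.1096]
orientation: [-1.567, 0.122, -0.116]
contact_force: [1.2, 0.5, -10.8]
grip_width: 0.0135
```

```bash
python3 -c "
from h import *
st()"
```

```text
t 19.8 tcp [ 556.5 -134.7  109.6] jawyaw -0.152 tilt [-0.003  0.001 -1.   ] rad 175.7 phi -1.571 Ftool [ 1.2 10.8  0.6] w 13.5
```

{"name": "drive_tool", "arguments": {
  "series": [
    [0, 1, -1.5, 0, 0, 0, 8],
    [0, 1.5, -3, 0, 0, 0, 8],
    [0, 1.5, -4, 0, 0, 0, 8]
  ]
}}

```text
clock: 20.1
tcp_pos: [0.5559, -0.1391, 0.1095]
orientation: [-1.566, 0.122, -0.117]
contact_force: [-3.6, 2.1, 5.9]
grip_width: 0.0135
```

{"name": "drive_tool", "arguments": {
  "series": [
    [0, -0.5, -6, 0, 0, 0, 8],
    [0, -0.5, -13, 0, 0, 0, 8],
    [0, -0.5, -20, 0, 0, 0, 8],
    [0, -0.5, -27, 0, 0, 0, 8],
    [0, -0.5, -34, 0, 0, 0, 8]
  ]
}}

```text
clock: 20.6
tcp_pos: [0.5506, -0.1735, 0.1096]
orientation: [-1.566, 0.122, -0.117]
contact_force: [3.4, 0.9, -13.8]
grip_width: 0.0134
```

{"name": "drive_tool", "arguments": {
  "series": [
    [0, 0, -7, 0, 0, 0, 8],
    [0, 0, -14, 0, 0, 0, 8],
    [0, 0, -20, 0, 0, 0, 8],
    [0, 0, -25, 0, 0, 0, 8],
    [0, 0, -28, 0, 0, 0, 8]
  ]
}}

```text
clock: 21.1
tcp_pos: [0.5462, -0.2018, 0.1096]
orientation: [-1.567, 0.123, -0.117]
contact_force: [2.7, 0.5, -10.7]
grip_width: 0.0134
```

```bash
python3 -c "
from h import *
st([.5574-.152*.08,-.1291-.988*.08,.1095])"
```

```text
t 21.1 tcp [ 546.2 -201.8  109.6] jawyaw -0.153 tilt [-0.003  0.001 -1.   ] rad 243.5 phi -1.571 Ftool [ 2.7 10.7  0.9] w 13.4
shift to [0.5452400000000001, -0.20814, 0.1095] [-0.   0.1 -6.4]
```

{"name": "drive_tool", "arguments": {
  "series": [
    [0, 0.5, -2, 0, 0, 0, 8],
    [0, 0.5, -4, 0, 0, 0, 8],
    [0, 0.5, -6, 0, 0, 0, 8],
    [0, 0.5, -7, 0, 0, 0, 8],
    [0, 0.5, -7, 0, 0, 0, 8]
  ]
}}

```text
clock: 21.6
tcp_pos: [0.5453, -0.2084, 0.1096]
orientation: [-1.566, 0.122, -0.117]
contact_force: [-0.8, 3.9, 1.0]
grip_width: 0.0133
```

```bash
python3 -c "
from h import *
st([.5574-.152*.08,-.1291-.988*.08,.1095])"
```

```text
t 21.6 tcp [ 545.3 -208.4  109.6] jawyaw -0.153 tilt [-0.003  0.002 -1.   ] rad 250.2 phi -1.571 Ftool [-1.4 -1.   3.7] w 13.3
shift to [0.5452400000000001, -0.20814, 0.1095] [-0.   0.1  0.2]
```

{"name": "drive_tool", "arguments": {
  "series": [
    [0, 0, 0, 0, 0, 0, 25],
    [0, 0, 0, 0, 0, 0, 40],
    [0, -10, 0, 0, 0, 0, 45],
    [0, -40, 0, 0, 0, 0, 45],
    [0, -80, 0, 0, 0, 0, 45]
  ]
}}

```text
clock: 22.1
tcp_pos: [0.5445, -0.2086, 0.1898]
orientation: [-1.566, 0.125, -0.115]
contact_force: [1.0, 0.1, 0.4]
grip_width: 0.0449
```

{"name": "drive_tool", "arguments": {
  "series": [
    [0, -30, -30, 0, 0, 0, 45],
    [0, -50, -70, 0, 0, 0, 45],
    [0, -50, -110, 0, 0, 0, 45],
    [0, -50, -150, 0, 0, 0, 45],
    [0, -50, -150, 0, 0, 0, 45]
  ]
}}

```text
clock: 22.6
tcp_pos: [0.5187, -0.3646, 0.2413]
orientation: [-1.571, 0.132, -0.123]
contact_force: [-0.1, 0.4, 1.1]
grip_width: 0.0449
```

```bash
python3 -c "
from h import *
st()
T=snap('top','top4.png');S=snap('scene','scene4.png')
d=T['frame'][165:285,260:420];e=S['frame'][100:240,195:375]
a=cv2.resize(d,None,fx=2.5,fy=2.5,interpolation=2);b=cv2.resize(e,None,fx=2.2,fy=2.2,interpolation=2)
h=max(a.shape[0],b.shape[0]);o=np.zeros((h,a.shape[1]+b.shape[1],3),np.uint8);o[:a.shape[0],:a.shape[1]]=a;o[:b.shape[0],a.shape[1]:]=b
cv2.imwrite('pics/z4.png',cv2.convertScaleAbs(o,alpha=1.6))
m=(T['frame'].max(2)<45).astype(np.uint8)
"
```

```text
t 22.6 tcp [ 518.7 -364.6  241.3] jawyaw -0.162 tilt [-0.006 -0.004 -1.   ] rad 408.6 phi -1.577 Ftool [-0.2 -1.1  0.4] w 44.9
```

View pics/z4.png

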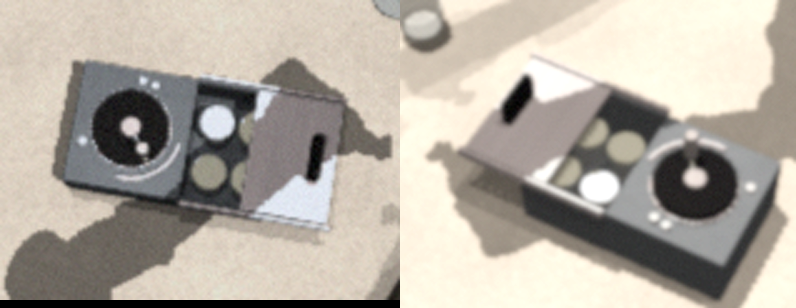

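View pics/scene4.png

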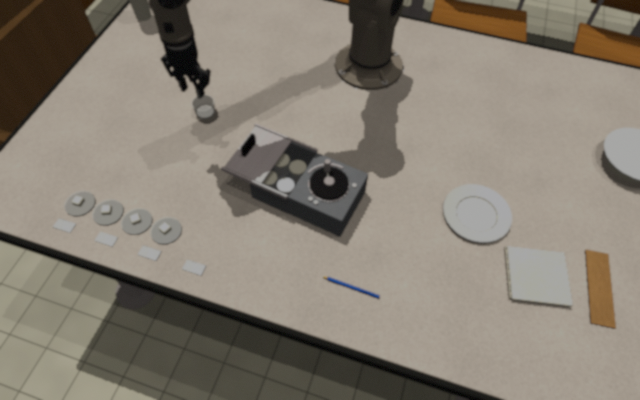

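The pictures show the cover fully open: the fin is at (317,158) in the zoomed top view and the samples are visible. The arm is clear, the pen and plate are at their original pixels, and the cup still sits at (204,108). I'm handing in.

```bash
python3 -c "
from h import *
print(r.hand_in())"
```

```text
the job is handed in; nothing more can be done
None
```

The lockbox is unlocked and its cover is fully open; I handed the job in at about 22.7 s of the 67 s allowed.

- **Dial:** I wound it anticlockwise past the single stud to its second meeting, stopping at 2.03 rad (mark at 2.0). Then I wound it clockwise past the pair to its second meeting, stopping at −0.21 rad (mark at −0.2). Then I went slowly anticlockwise until the stop was felt near 3.8 rad. The push at the knob peaked at about 10 N in the readings, some 8.5 N on the bolt, against the 15 N limit.
- **Cover:** A gentle test pull moved it past the 3.5 mm locked play with under 1 N of pull. I then slid it to its end stop, 80 mm by the measured tool position.
- **Last checks:** The final pictures show the cover open with the fin at the far end. The hand is clear, the tool force is about 1 N (noise), and the plate, cup and pen look unmoved. I judged those three by eye from their pixels and did not measure them.
- **What disagreed:** The dial centre from the camera was about 2.5 mm off the one fitted to the knob's circle, so I used the fitted one. While turning, the knob also saw brief sideways and vertical forces of up to 15 N from that offset during the first turn.

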